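# Slide the stamp row home and latch it

## Task

Push the row of five stamp blocks along the guide rail from behind, all together as one train and without picking anything up, until the first block is up against the yellow end stop and no gaps are left. Then push the red latch all the way round until it lies straight across the rail behind the last block. Leave the mallet, the jar and the punch where they are.

Things in the scene. Friction and masses are not known exactly. Their poses are not given: they have to be found in the camera images.
- rail: fixed dark steel guide channel, open on top, 360 x 52 mm, from y = -170 to +190 mm of its own frame: +y along it to the yellow stop, x across, z up. Floor 10 mm above the table; side walls 8 mm thick, tops 22 mm above the table, 36 mm apart inside. Origin on the table, under the centre line, where the last block's rear face is when the row is home.
- stop_face (a point): centre of the foot of the yellow end stop's face, on the channel floor, at y = +150 mm of the rail. The stop is 36 mm wide, its top 50 mm above the table with a black knob on it. The five blocks are 150 mm long together.
- latch_pivot (a point): pivot of the red latch, on an ear on the rail's -x side, 30 mm above the table, at x = -42, y = -10 mm of the rail. The flat latch arm is 12 mm wide, from 26 to 34 mm above the table (it passes over the rail's walls).
- latch_post (a point): centre of the upright red post at the free end of the latch: 14 mm thick, from 33 to 71 mm above the table, 78 mm from the pivot; the point is 52 mm above the table. When closed it is on the rail's far side, at x = +36, y = -10 mm of the rail.
- latch (a joint): swing of the red latch about its upright pivot, rad. 0: wide open, arm pointing 110 degrees clockwise (from above) of the rail's +x. Grows counter-clockwise to its limit 1.92, closed: arm straight across the channel along the rail's +x, front edge 4 mm behind the last block of a row that is home. Starts under 0.4; friction (about 0.06 N m) keeps it where left.
- stamp1_mid (a point): one of five equal aluminium stamp blocks, brass motif on top, 34 (across the rail) x 30 (along) x 40 mm high plus 3 mm motif, about 0.12 kg; point at its centre, 30 mm above the table, axes as the rail's. First of the row, nearest the stop; its centre is at y = +135 mm of the rail when home.
- stamp2_mid (a point): one of five equal aluminium stamp blocks, brass motif on top, 34 (across the rail) x 30 (along) x 40 mm high plus 3 mm motif, about 0.12 kg; point at its centre, 30 mm above the table, axes as the rail's. Number 2 of the row, counted from the stop.
- stamp3_mid (a point): one of five equal aluminium stamp blocks, brass motif on top, 34 (across the rail) x 30 (along) x 40 mm high plus 3 mm motif, about 0.12 kg; point at its centre, 30 mm above the table, axes as the rail's. Number 3 of the row, counted from the stop.
- stamp4_mid (a point): one of five equal aluminium stamp blocks, brass motif on top, 34 (across the rail) x 30 (along) x 40 mm high plus 3 mm motif, about 0.12 kg; point at its centre, 30 mm above the table, axes as the rail's. Number 4 of the row, counted from the stop.
- stamp5_mid (a point): one of five equal aluminium stamp blocks, brass motif on top, 34 (across the rail) x 30 (along) x 40 mm high plus 3 mm motif, about 0.12 kg; point at its centre, 30 mm above the table, axes as the rail's. Last of the row, the one to push on; its centre is at y = +15 mm of the rail when home. The whole row slides with about 2 to 6 N.
- mallet: bystander: yellow mallet lying on the table, head 60 mm thick and 90 mm long, wooden handle 24 mm thick, about 270 mm long in all along its x, head at +x; origin on the table under the handle, 130 mm from the head's far side.
- tin: bystander: small amber jar with a brass lid, 60 mm wide, 60 mm high; origin at the centre of its underside.
- punch: bystander: steel hand punch lying on the table, 12 mm thick, 128 mm long along its x, brass tip at +x; origin under its middle.

How it is judged:
By the outcome, as a careful person would: the job done as asked, in the order asked, and still so for the second after the job is handed in, with the robot touching nothing.
It also fails if it takes over 51 s, if anything falls off the work surface, if the arm or the gripper's body presses on something with over 40 N, if the wrist force passes 120 N, or if a joint passes its speed limit or range.

## Robot

A 7-joint arm with a two-finger parallel gripper is mounted at the origin on the work surface. World frame = base frame: x ahead of the robot, y to its left, z up, the work surface at z = 0. Lengths are in mm, angles in rad, forces in N, time in s.
With the tool pointing down it reaches from about 400 to 875 mm from the base axis. Payload 4.4 kg.
Tool frame: the origin (TCP) lies midway between the tips of the shut fingers; the grasp point (between the pads) lies 19 mm behind it (ctrl.pinch_z is the distance from the TCP to the grasp point, in mm); z points along the fingers, y is the line along which they close (so a half turn about z gives the same grasp; the last joint's range is limited). The gripper opens to 85 mm and grips with 20 to 120 N. Pads are 22 mm wide; open, the fingers measure 114 mm over their backs; the gripper's body (76 mm by 85 mm) begins 54 mm behind the grasp point. The pads swing forward as they close: fully open they stand 13 mm farther back than shut.
Start: joints at [1.103, 0.628, 0.038, 1.517, -0.027, 0.996, -0.02], TCP at [254.227, -598.236, 231.313] pointing down, gripper open.
Joint ranges: [-3.06, 3.06], [-0.37, 2.12], [-1.25, 1.32], [0.18, 2.47], [-1.1, 4.24], [0.23, 1.98], [-2.94, 2.94]. Speed limits (rad/s): [2.57, 2.57, 3.14, 3.14, 3.14, 3.14, 3.14].

## Interface

Orientations are given as [roll, pitch, yaw] about the fixed x, y, z axes, in that order (R = Rz(yaw) Ry(pitch) Rx(roll)).
In Python, from cell import read_state, cams, order, ctrl gives the robot as it stands.
- The arm moves only by the tool move_arm, never from a script. Its argument "targets" is text: rows parted by semicolons, each of 7 numbers parted by spaces: the gripper's target within -1 to 1 (fully open at 1, half-way at 0, shut at -1), then the shift along the tool's x, y, z in cm, then the turn, a rotation vector about the tool's x, y, z in degrees. A call has 1 to 5 rows; each row shifts and turns the commanded pose from where the row before left it, along the tool's axes as they then stand; what a row does not reach is not made up. A row lasts 1/12 s, in which the tool goes at most 41.7 mm and 7.16 degrees, less where a joint would pass 70% of its speed; a pose out of reach is approached as far as the arm can. A call with a gripper value outside its range is refused whole. The fingers move at their own pace and stop on an object; the grip force is fixed at half the most. Time passes only in rows, so rows that do not move let the fingers close. It gives the time, the measured TCP pose, the force, the opening and the grip force at its end, in the units of the state.
- read_state(): the state, without advancing time (a new reading comes with each control period).
- cams.get_image(name): name is "scene" or "top" or "wrist"; returns a dict with "color" (480x640x3 uint8, red, green, blue), "fovy" (degrees; the focal length in pixels is half the picture's height over the tangent of half this angle, whatever the lens; pixels are square), "cx", "cy" (the principal point, pixels), "k1" (the pictures are not rectified: a ray, as slopes to the right and down, at radius r is drawn at 1 + k1 r^2 times it, then the intrinsics apply), "rvec" (rotation vector, rad) and "tvec" (3), from world to camera coordinates, as OpenCV has them. Camera axes: x right, y down, z forward; pixel columns grow to the right and rows downward; lengths in mm; the calibration is good to about 2 mm. A picture is of the moment at which its call begins. There is no depth.
- order.finish_job(): hands the job in; it is judged then, once.
The state is a dict: "clock": time; "qpos": joint angles; "qd": joint speeds; "tau": joint torques, N m; "eef_pos": TCP position; "tool_rot": TCP orientation; "force": force on the tool from outside, world axes, zero at the start; "torque": the same for the moment, N m; "width": finger opening in mm; "gripper_force": force on a finger pad.
Only numpy, scipy, OpenCV 4.12 (cv2) and the standard library are available. Lean on these libraries where they do the work, as an engineer would, in place of code of your own. Each camera call takes 0.05 s, during which the arm holds its last target. There are 200 camera calls.

## Working session

There is one attempt and no reset: what is moved stays moved. The work goes in short steps, Python scripts to look and compute and a tool call to move; the robot and the scene stay as the last step left them, time stands still between calls to the robot, and variables do not carry over. Pictures are saved under pics/ and viewed, at most 10 in all, crops included, and the job is handed in when it is done.

Besides the shell and the picture viewer there is one more tool, called after "Emit:" as a command line: name --argument value ..., lists and objects as JSON in quotes. move_arm: Moves the arm, as the interface text tells. Its arguments: {"type":"object","properties":{"targets":{"type":"string"}},"required":["targets"]}

```bash
mkdir -p pics; cat > h.py <<'E'
import numpy as np, cv2
from cell import read_state, cams, order, ctrl
def K(d):
    f=240/np.tan(np.radians(d["fovy"])/2); return f
def ray(d,u,v):
    f=K(d); k=np.array([[f,0,d["cx"]],[0,f,d["cy"]],[0,0,1]],float)
    p=cv2.undistortPoints(np.array([[[u,v]]],float),k,np.array([d["k1"],0,0,0.]))[0,0]
    R=cv2.Rodrigues(np.array(d["rvec"],float))[0]; t=np.array(d["tvec"],float)
    return -R.T@t, R.T@np.array([p[0],p[1],1])
def onz(d,u,v,z):
    c,r=ray(d,u,v); return c+r*(z-c[2])/r[2]
def proj(d,P):
    f=K(d); k=np.array([[f,0,d["cx"]],[0,f,d["cy"]],[0,0,1]],float)
    return cv2.projectPoints(np.array(P,float).reshape(-1,1,3),np.array(d["rvec"],float),np.array(d["tvec"],float),k,np.array([d["k1"],0,0,0.]))[0][:,0]
def save(d,n): cv2.imwrite("pics/"+n,d["color"][:,:,::-1])
E
python3 - <<'E'
from h import *
for n in("scene","top"):
    d=cams.get_image(n); save(d,n+"0.png"); np.save(n+"0.npy",d,allow_pickle=True)
    print(n,d["fovy"],d["k1"],ray(d,320,240))
s=read_state(); print(s)
E
```

```text
scene 51.610129739456866 0.014168838731589542 (array([1407.09402129,  111.70485385,  830.47078562]), array([-0.71722196, -0.07634903, -0.69266705]))
top 46.635529034472434 -0.039974385697696804 (array([ 414.55482584,   34.98569761, 1312.85409184]), array([ 0.13568638, -0.0084232 , -0.99084303]))
{'clock': 0.1, 'qpos': array([ 1.10321749,  0.62919981,  0.03846446,  1.51824887, -0.02696903,
        0.99631045, -0.0200061 ]), 'qd': array([-0.00067819, -0.00034279, -0.00094084, -0.00131693, -0.00036178,
        0.00096174, -0.00112131]), 'tau': array([ 2.00602692e-03, -5.64532614e+01,  1.23003434e+00, -1.93972760e+01,
        1.12286760e-02,  5.28804536e-03, -1.41543387e-05]), 'eef_pos': array([ 253.98234304, -597.73055498,  230.52242129]), 'tool_rot': array([-3.13994533e+00,  5.08317083e-05,  4.01774117e-01]), 'force': array([-0.42264695, -0.83898116,  0.17243309]), 'torque': array([0.01065859, 0.02027787, 0.02478851]), 'gripper_force': 0.0, 'width': 85.16497536239508}
```

View pics/top0.png

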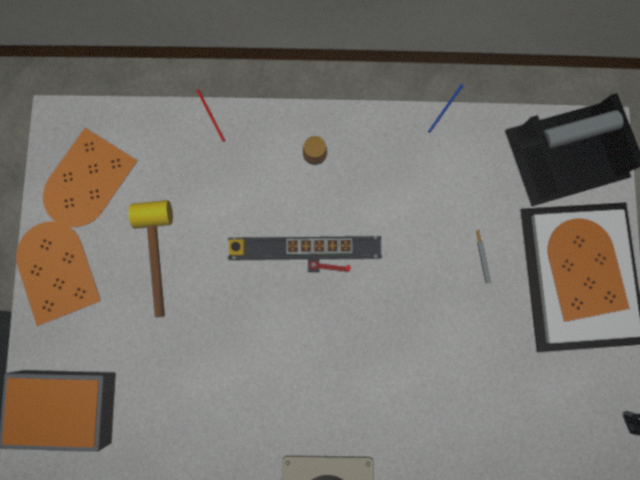

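View pics/scene0.png

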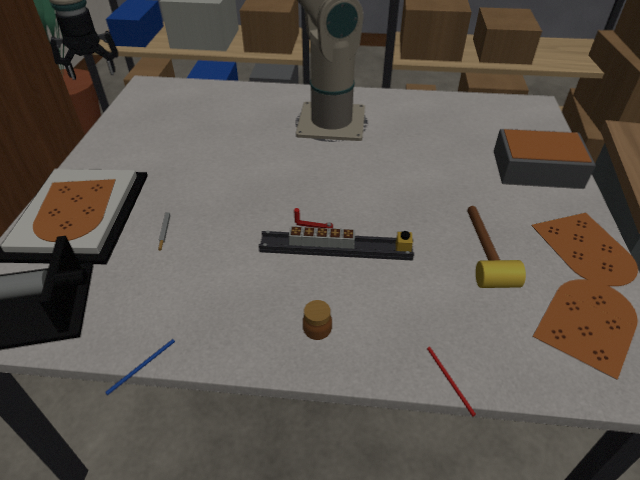

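The top view shows the rail running from (228,247) at the yellow stop to (381,247). The blocks are around (288–352, 246), the latch pivot is at (314,266) and its post at about (347,268). Next I'll measure them.

```bash
python3 - <<'E'
from h import *
d=np.load("top0.npy",allow_pickle=True).item()
im=d["color"]; 
cv2.imwrite("pics/crop.png",cv2.resize(im[225:285,220:390,::-1],None,fx=4.7,fy=4.7,interpolation=cv2.INTER_CUBIC))
hsv=cv2.cvtColor(im,cv2.COLOR_RGB2HSV); H,S,V=cv2.split(hsv)
roi=np.zeros_like(H);roi[225:285,220:390]=1
def comps(m,z,name,mina=5):
    n,l,st,c=cv2.connectedComponentsWithStats((m&(roi>0)).astype(np.uint8))
    for i in range(1,n):
        if st[i,4]>=mina: print(name,st[i],c[i].round(1),onz(d,*c[i],z).round(1))
dark=(V<95)&(S<90)
red=((H<6)|(H>174))&(S>150)&(V>90)
comps(red,34,"red"); comps((H>6)&(H<20)&(S>120),53,"motif",8)
comps((H>20)&(H<35)&(S>120),50,"yel")
m=(((V<100))&(roi>0)).astype(np.uint8)
cs,_=cv2.findContours(m,cv2.RETR_EXTERNAL,2); c=max(cs,key=cv2.contourArea)
print(cv2.boundingRect(c))
E
```

```text
red [317 265  33   5  62] [334.5 267.1] [527.4 -10.1  34. ]
motif [303 242   6   8  25] [305.9 245.3] [574.4  56.3  53. ]
motif [330 242   6   7  21] [332.2 245.5] [575.   -3.7  53. ]
yel [229 239  16  16 172] [236.4 246.8] [568.6 214.9  50. ]
(228, 236, 154, 36)
```

View pics/crop.png

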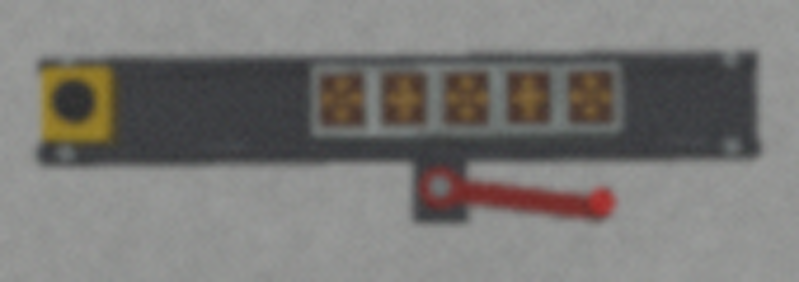

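The enlarged crop shows the rail corners at (40,60), (755,53), (40,161) and (758,154). The row of five blocks spans x 312–622, the pivot is at (440,187) and the post top at (601,203).

```bash
python3 - <<'E'
from h import *
d=np.load("top0.npy",allow_pickle=True).item()
def P(x,y,z): return onz(d,220+(x+.5)/4.7-.5,225+(y+.5)/4.7-.5,z)
c=[P(40,60,22),P(755,53,22),P(40,161,22),P(758,154,22)]
a=(c[0]+c[2])/2; b=(c[1]+c[3])/2
print("ends",a,b,np.linalg.norm(a-b))
y=(a-b)/np.linalg.norm(a-b); x=np.array([y[1],-y[0],0]); m=(a+b)/2
th=np.arctan2(x[1],x[0]); o=m-10*y; o[2]=0
print("rail origin",o,"yaw deg",np.degrees(th))
L=lambda p:np.array([(p-o)@x,(p-o)@y])
for n,q in dict(b1=(343,100,53),b5=(591,98,53),front=(312,101,50),rear=(622,98,50),piv=(440,187,34),post=(601,203,71),stop=(75,104,50),knob=(74,100,60)).items():
    p=P(*q); print(n,p.round(1),L(p).round(1))
# latch
s=np.load("scene0.npy",allow_pickle=True).item()
w=lambda X,Y,Z:o+x*X+y*Y+np.array([0,0,Z])
pts=[w(0,150,50),w(0,190,22),w(0,-170,22),w(-42,-10,34),w(26,-170,22),w(26,190,22)]
print(proj(s,pts).round(1))
im=s["color"]; cv2.imwrite("pics/sc.png",cv2.resize(im[195:265,250:425,::-1],None,fx=4.5,fy=4.5,interpolation=cv2.INTER_CUBIC))
np.savez("rail.npz",o=o,x=x,y=y)
print(((proj(s,pts)-[250,195]+.5)*4.5-.5).round(0))
E
```

```text
ends [568.5637378 238.0647772  22.       ] [ 578.18787518 -117.90831243   22.        ] 356.10316561453004
rail origin [573.64606911  50.08188514   0.        ] yaw deg 1.5486793057564414
b1 [572.5  86.5  53. ] [-0.2 36.5]
b5 [575.5 -33.8  53. ] [ -0.4 -83.9]
front [572.1 101.7  50. ] [-0.2 51.6]
rear [576.2 -49.   50. ] [ -0.2 -99.1]
piv [532.7  38.8  34. ] [-41.2 -10.2]
post [523. -38.  71.] [-53.  -86.7]
stop [568.6 216.8  50. ] [ -0.5 166.8]
knob [569.3 215.9  60. ] [  0.2 165.9]
[[397.2 236.6]
 [413.2 246.2]
 [259.6 238.1]
 [328.5 225.9]
 [257.7 245.8]
 [413.9 254.2]]
[[664. 189.]
 [736. 232.]
 [ 45. 196.]
 [355. 141.]
 [ 37. 230.]
 [739. 268.]]
```

View pics/sc.png

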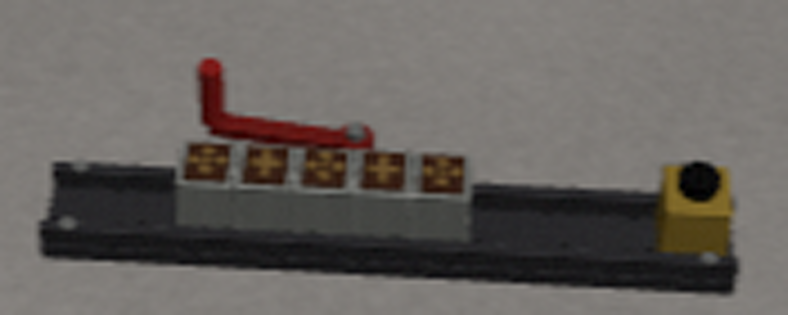

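Rail origin is about (573.6, 50.1) with a yaw of 1.55°. The row's rear face is at rail y ≈ -99 and the latch is at ≈ 0.2 rad. I'll shut the gripper and move to a point above the rail behind the row.

Emit:
move_arm --targets "-1 3.3 -2.3 0 0 0 0;-1 3.3 -2.3 0 0 0 0;-1 3.3 -2.3 0 0 0 0;-1 3.3 -2.3 0 0 0 0;-1 3.3 -2.3 0 0 0 0"

```text
clock: 0.52
eef_pos: [361.6, -426.0, 231.0]
tool_rot: [-3.141, 0.0, 0.401]
force: [0.8, -0.1, -0.6]
width: 25.7
gripper_force: 0.0
```

Emit:
move_arm --targets "-1 3.3 -2.3 0 0 0 0;-1 3.3 -2.3 0 0 0 0;-1 3.3 -2.3 0 0 0 0;-1 3.3 -2.3 0 0 0 0;-1 3.3 -2.3 0 0 0 0"

```text
clock: 0.93
eef_pos: [468.5, -255.6, 231.2]
tool_rot: [-3.141, 0.0, 0.402]
force: [0.4, -0.3, 0.2]
width: 0.1
gripper_force: 0.0
```

Emit:
move_arm --targets "-1 0 0 0 0 0 7.1;-1 0 0 0 0 0 7.1;-1 0 0 0 0 0 7.1;-1 0 0 0 0 0 0"

```text
clock: 1.27
eef_pos: [467.9, -257.0, 231.0]
tool_rot: [3.142, 0.001, 0.028]
force: [0.7, 0.8, 0.3]
width: -0.1
gripper_force: 0.0
```

Emit:
move_arm --targets "-1 2.28 -3.28 0 0 0 0;-1 2.28 -3.28 0 0 0 0;-1 2.28 -3.28 0 0 0 0;-1 2.28 -3.28 0 0 0 0;-1 2.28 -3.28 0 0 0 0"

```text
clock: 1.68
eef_pos: [577.5, -88.7, 231.2]
tool_rot: [-3.141, 0.0, 0.033]
force: [1.1, -0.2, 0.5]
width: 0.1
gripper_force: 0.0
```

Emit:
move_arm --targets "-1 0 0 4 0 0 0;-1 0 0 4 0 0 0;-1 0 0 4 0 0 0;-1 0 0 4 0 0 0;-1 0 0 0 0 0 0"

```text
clock: 2.1
eef_pos: [570.6, -89.1, 63.2]
tool_rot: [-3.139, 0.016, 0.033]
force: [-1.6, -0.1, -0.6]
width: 0.1
gripper_force: 0.0
```

```bash
python3 - <<'E'
from h import *
r=np.load("rail.npz");o,x,y=r["o"],r["x"],r["y"]
s=read_state();p=s["eef_pos"];print(p.round(1),((p-o)@x).round(1),((p-o)@y).round(1),s["tool_rot"])
a=cams.get_image("scene");b=cams.get_image("wrist")
ca=cv2.resize(a["color"][130:265,240:425],(800,584),interpolation=cv2.INTER_CUBIC)
cv2.imwrite("pics/a1.png",ca[:,:,::-1]);save(b,"w1.png")
E
```

```text
[570.6 -89.1  63.2] -6.8 -139.1 [-3.13869416  0.0158039   0.03328528]
```

View pics/w1.png

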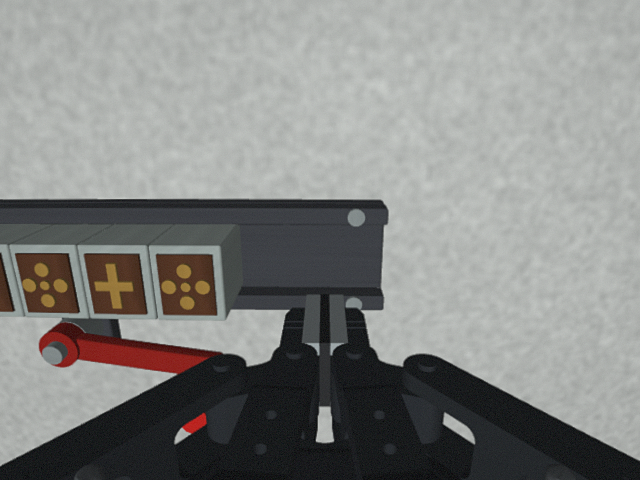

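View pics/a1.png

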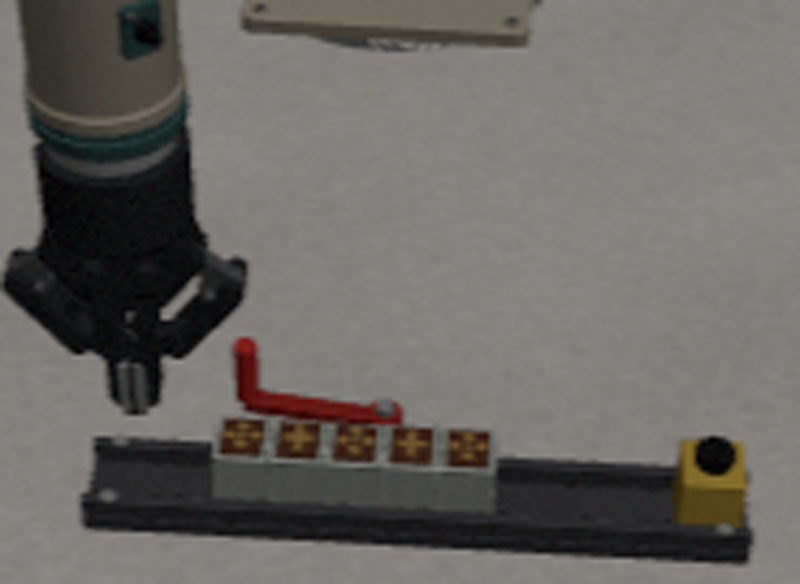

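The wrist view shows the rail with the tool about 7 mm toward its near wall. The block train, with no visible gaps, lies ahead to the left. I'll correct x and the tilt before going down.

Emit:
move_arm --targets "-1 0.6 0 0 0 0.8 0.3;-1 0 0 0 0 0 0;-1 0 0 0 0 0 0"

```text
clock: 2.45
eef_pos: [585.3, -90.3, 74.3]
tool_rot: [3.141, -0.02, 0.025]
force: [-0.6, -0.4, 0.2]
width: -0.1
gripper_force: 0.0
```

Emit:
move_arm --targets "-1 -0.7 0 0 0 -1.0 0;-1 0 0 0 0 0 0;-1 0 0 0 0 0 0;-1 0 0 0 0 0 0"

```text
clock: 2.78
eef_pos: [576.2, -90.1, 71.7]
tool_rot: [3.142, 0.003, 0.025]
force: [-0.9, 1.1, 0.8]
width: 0.4
gripper_force: 0.0
```

Emit:
move_arm --targets "-1 0 0 1.5 0 0 0;-1 0 0 1.5 0 0 0;-1 0 0 1.2 0 0 0;-1 0 0 0.6 0 0 0;-1 0 0 0 0 0 0"

```text
clock: 3.2
eef_pos: [574.7, -90.0, 21.7]
tool_rot: [-3.141, 0.006, 0.025]
force: [0.1, 0.1, -0.8]
width: -0.1
gripper_force: 0.0
```

Emit:
move_arm --targets "-1 0 0 0 0 0 0;-1 0 0 0 0 0 0"

```text
clock: 3.37
eef_pos: [576.3, -90.2, 23.7]
tool_rot: [3.141, 0.003, 0.025]
force: [0.5, -0.4, 0.8]
width: 0.0
gripper_force: 0.0
```

Emit:
move_arm --targets "-1 0 -0.8 0 0 0 0;-1 0 -0.8 0 0 0 0;-1 0 -0.6 0 0 0 0;-1 0 -0.4 0 0 0 0;-1 0 -0.4 0 0 0 0"

```text
clock: 3.78
eef_pos: [575.4, -59.7, 23.5]
tool_rot: [3.141, 0.003, 0.026]
force: [-0.9, -4.6, 1.9]
width: -0.1
gripper_force: 2.3
```

Emit:
move_arm --targets "-1 0 -0.4 0 0 0 0;-1 0 -0.4 0 0 0 0;-1 0 -0.4 0 0 0 0;-1 0 -0.4 0 0 0 0;-1 0 -0.4 0 0 0 0"

```text
clock: 4.2
eef_pos: [574.9, -40.6, 23.4]
tool_rot: [3.141, 0.003, 0.024]
force: [0.0, -5.3, 2.5]
width: 0.6
gripper_force: 2.5
```

Emit:
move_arm --targets "-1 0 -0.5 0 0 0 0;-1 0 -0.5 0 0 0 0;-1 0 -0.5 0 0 0 0;-1 0 -0.5 0 0 0 0;-1 0 -0.5 0 0 0 0"

```text
clock: 4.62
eef_pos: [574.2, -15.3, 23.4]
tool_rot: [3.141, 0.003, 0.024]
force: [-0.9, -5.1, 2.3]
width: 0.1
gripper_force: 2.6
```

Emit:
move_arm --targets "-1 0 -0.5 0 0 0 0;-1 0 -0.5 0 0 0 0;-1 0 -0.5 0 0 0 0;-1 0 -0.5 0 0 0 0;-1 0 -0.4 0 0 0 0"

```text
clock: 5.03
eef_pos: [573.5, 8.9, 23.4]
tool_rot: [3.141, 0.003, 0.025]
force: [1.0, -5.6, 3.4]
width: 0.0
gripper_force: 2.7
```

Emit:
move_arm --targets "-1 0 -0.4 0 0 0 0;-1 0 -0.3 0 0 0 0;-1 0 -0.3 0 0 0 0;-1 0 -0.2 0 0 0 0;-1 0 -0.2 0 0 0 0"

```text
clock: 5.45
eef_pos: [573.1, 22.6, 23.4]
tool_rot: [3.141, 0.003, 0.024]
force: [0.0, -4.7, 4.1]
width: -0.2
gripper_force: 2.8
```

Emit:
move_arm --targets "-1 0 -0.2 0 0 0 0;-1 0 -0.2 0 0 0 0;-1 0 -0.2 0 0 0 0;-1 0 -0.2 0 0 0 0;-1 0 -0.2 0 0 0 0"

```text
clock: 5.87
eef_pos: [572.8, 32.4, 23.4]
tool_rot: [3.141, 0.003, 0.024]
force: [-0.2, -5.7, 4.1]
width: 0.2
gripper_force: 2.8
```

Emit:
move_arm --targets "-1 0 -0.1 0 0 0 0;-1 0 -0.1 0 0 0 0;-1 0 -0.1 0 0 0 0"

```text
clock: 6.12
eef_pos: [572.7, 35.4, 23.4]
tool_rot: [3.141, 0.003, 0.024]
force: [-0.4, -6.1, 3.7]
width: 0.3
gripper_force: 2.8
```

Emit:
move_arm --targets "-1 0 -0.1 0 0 0 0;-1 0 -0.1 0 0 0 0;-1 0 -0.1 0 0 0 0"

```text
clock: 6.37
eef_pos: [572.6, 37.5, 23.4]
tool_rot: [3.14, 0.003, 0.024]
force: [-0.1, -9.9, 3.9]
width: -0.1
gripper_force: 4.6
```

Emit:
move_arm --targets "-1 0 -0.1 0 0 0 0;-1 0 -0.1 0 0 0 0;-1 0 0 0 0 0 0"

```text
clock: 6.62
eef_pos: [572.6, 37.5, 23.5]
tool_rot: [3.138, 0.003, 0.022]
force: [0.4, -10.1, 4.0]
width: -0.2
gripper_force: 5.4
```

Emit:
move_arm --targets "-1 0 -0.2 0 0 0 0;-1 0 -0.2 0 0 0 0;-1 0 0 0 0 0 0"

```text
clock: 6.87
eef_pos: [572.6, 37.6, 23.5]
tool_rot: [3.134, 0.003, 0.02]
force: [-0.4, -17.8, 5.3]
width: -0.0
gripper_force: 8.9
```

```bash
python3 - <<'E'
from h import *
d=cams.get_image("scene")
ca=cv2.resize(d["color"][130:265,240:425],(800,584),interpolation=cv2.INTER_CUBIC)
cv2.imwrite("pics/a2.png",ca[:,:,::-1])
E
```

```text
(no output)
```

View pics/a2.png

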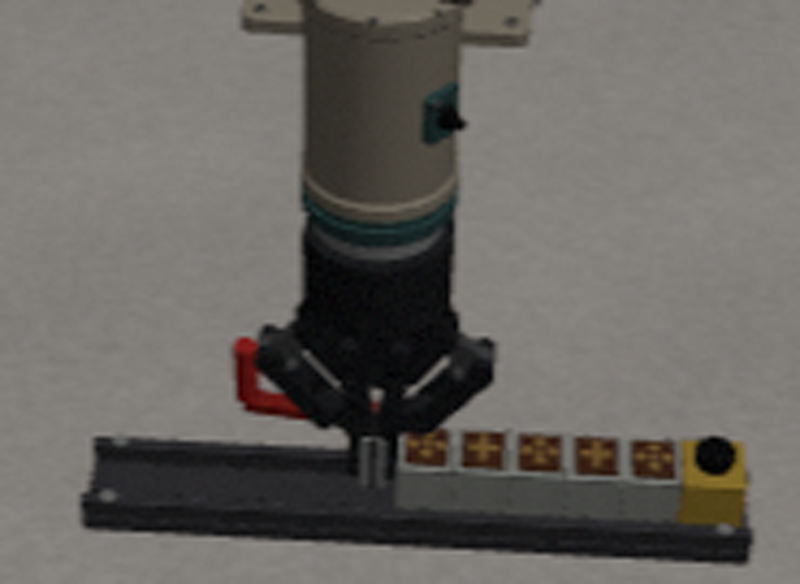

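The row is home: the first block is against the yellow stop at (682,480), there are no visible gaps, and the push force rose to 18 N without movement. Next I'll back off, lift, and go to the outer side of the latch post.

Emit:
move_arm --targets "-1 0 1 0 0 0 0;-1 0 1.5 0 0 0 0;-1 0 1 -2 0 0 0;-1 0 0 -4 0 0 0;-1 0 0 -4 0 0 0"

```text
clock: 7.33
eef_pos: [571.7, 11.1, 122.6]
tool_rot: [-3.14, 0.009, 0.025]
force: [2.0, 0.5, -0.1]
width: -0.1
gripper_force: 0.0
```

Emit:
move_arm --targets "-1 -2.7 1.3 0 0 0 0;-1 -2.7 1.3 0 0 0 0;-1 -2.7 1.3 0 0 0 0;-1 0 0 0 0 0 4.3;-1 0 0 0 0 0 4.3"

```text
clock: 7.75
eef_pos: [491.4, -30.1, 123.5]
tool_rot: [-3.14, 0.006, -0.129]
force: [1.6, 1.2, -0.2]
width: 0.3
gripper_force: 0.0
```

Emit:
move_arm --targets "-1 0 0 0 0 0 0;-1 0 0 0 0 0 0;-1 0 0 0 0 0 0"

```text
clock: 8.0
eef_pos: [493.8, -29.9, 123.3]
tool_rot: [-3.141, 0.004, -0.122]
force: [-0.2, -0.8, -0.5]
width: 0.3
gripper_force: 0.0
```

Emit:
move_arm --targets "-1 0 0.4 2 0 0 0;-1 0 0 2 0 0 0;-1 0 0 2 0 0 0;-1 0 0 1.8 0 0 0;-1 0 0 0 0 0 0"

```text
clock: 8.42
eef_pos: [491.0, -34.3, 42.7]
tool_rot: [3.142, 0.009, -0.123]
force: [-0.1, 0.1, -0.1]
width: 0.0
gripper_force: 0.0
```

Emit:
move_arm --targets "-1 0 0 0 0 0 0;-1 0 0 0 0 0 0"

```text
clock: 8.58
eef_pos: [493.5, -34.9, 46.0]
tool_rot: [3.141, 0.003, -0.125]
force: [-0.5, 0.4, -0.0]
width: -0.2
gripper_force: 0.0
```

```bash
python3 - <<'E'
from h import *
b=cams.get_image("wrist");save(b,"w2.png")
r=np.load("rail.npz");o,x,y=r["o"],r["x"],r["y"]
p=read_state()["eef_pos"]; P=o-42*x-10*y; v=(p-P)[:2]; print("piv",P,"r",np.hypot(*v),"ang",np.degrees(np.arctan2(v[1],v[0])))
E
```

```text
piv [531.93167332  38.95043491   0.        ] r 83.24537418717732 ang -117.29109256135024
```

View pics/w2.png

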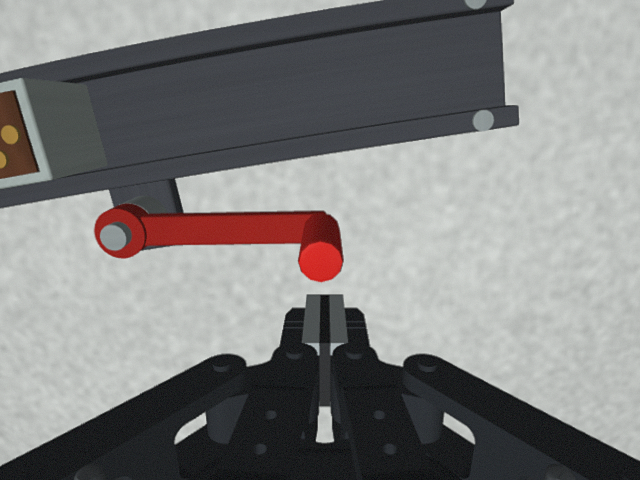

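The wrist view shows the post top at (321,262), straight ahead of the shut fingertips. I'll make contact, then sweep around the pivot.

Emit:
move_arm --targets "-1 0.4 0 0 0 0 0;-1 0.4 0 0 0 0 0;-1 0.3 0 0 0 0 0;-1 0 0 0 0 0 0"

```text
clock: 8.97
eef_pos: [505.5, -36.7, 46.0]
tool_rot: [3.141, 0.001, -0.125]
force: [0.2, 0.6, -0.4]
width: 0.1
gripper_force: 0.0
```

Emit:
move_arm --targets "-1 0.69 0.13 0 0 0 -5;-1 0.69 0.13 0 0 0 -5;-1 0.69 0.13 0 0 0 -5;-1 0.69 0.13 0 0 0 -5;-1 0 0 0 0 0 0"

```text
clock: 9.38
eef_pos: [532.7, -41.7, 45.5]
tool_rot: [-3.141, 0.002, 0.226]
force: [-0.1, -0.1, -0.4]
width: -0.2
gripper_force: 0.0
```

```bash
cat > l.py <<'E'
from h import *
r=np.load("rail.npz");o,x,y=r["o"],r["x"],r["y"]
s=read_state();p=s["eef_pos"]; P=o-42*x-10*y; v=(p-P)[:2]; w=s["tool_rot"][2]
t=np.array([np.cos(w),np.sin(w)]);a=np.array([np.sin(w),-np.cos(w)])
print("t",v@t,"a",v@a,"yaw",np.degrees(w),"z",p[2],"F",s["force"],"q",s["qpos"].round(2))
E
python3 l.py
```

```text
t -17.28901277056054 a 78.79448480262118 yaw 12.936612502209504 z 45.54970030616606 F [-0.08587689 -0.1345474  -0.43623593] q [ 0.    0.75  0.03  1.98 -0.05  0.41 -1.27]
```

Emit:
move_arm --targets "-1 0.69 0.13 0 0 0 -5;-1 0.69 0.13 0 0 0 -5;-1 0.69 0.13 0 0 0 -5;-1 0.69 0.13 0 0 0 -5;-1 0.69 0.13 0 0 0 -5"

```text
clock: 9.8
eef_pos: [564.9, -34.8, 45.2]
tool_rot: [-3.139, 0.004, 0.661]
force: [0.1, -1.1, 0.9]
width: 0.2
gripper_force: 0.5
```

```bash
python3 l.py
```

```text
t -19.284568942788926 a 78.4525069745938 yaw 37.882999567942974 z 45.229451593564455 F [ 0.05038835 -1.08062123  0.85581679] q [ 0.06  0.78 -0.07  1.89  0.11  0.49 -1.  ]
```

Emit:
move_arm --targets "-1 0.69 0.13 0 0 0 -5;-1 0.69 0.13 0 0 0 -5;-1 0.69 0.13 0 0 0 -5;-1 0.69 0.13 0 0 0 -5;-1 0.69 0.13 0 0 0 -5"

```text
clock: 10.22
eef_pos: [593.0, -13.9, 45.1]
tool_rot: [-3.138, 0.003, 1.097]
force: [0.5, -1.6, 0.1]
width: -0.2
gripper_force: 0.6
```

```bash
python3 l.py
```

```text
t -19.24165123096523 a 78.42605015340558 yaw 62.87687999148021 z 45.11153808531039 F [ 0.46821904 -1.60347533  0.11231146] q [ 0.09  0.81 -0.18  1.81  0.26  0.55 -0.73]
```

Emit:
move_arm --targets "-1 0.69 0.13 0 0 0 -5;-1 0.69 0.13 0 0 0 -5;-1 0.69 0.13 0 0 0 -5;-1 0.69 0.13 0 0 0 -5;-1 0.69 0.13 0 0 0 -5"

```text
clock: 10.63
eef_pos: [609.5, 17.0, 45.1]
tool_rot: [-3.138, 0.001, 1.534]
force: [1.6, -1.3, -0.2]
width: -0.1
gripper_force: 0.6
```

Emit:
move_arm --targets "-1 0.3 0 0 0 0 -2;-1 0.3 0 0 0 0 -2;-1 0 0 0 0 0 0"

```text
clock: 10.88
eef_pos: [609.2, 24.0, 45.1]
tool_rot: [-3.138, -0.0, 1.603]
force: [0.6, -0.1, -0.3]
width: -0.1
gripper_force: 0.0
```

```bash
python3 l.py
```

```text
t -17.377883865700955 a 76.79762119477284 yaw 91.81987355995803 z 45.07295454419287 F [ 0.59389755 -0.10213047 -0.33982606] q [ 0.11  0.84 -0.32  1.76  0.41  0.62 -0.42]
```

Emit:
move_arm --targets "-1 0.1 0 0 0 0 0;-1 0.1 0 0 0 0 0;-1 0 0 0 0 0 0"

```text
clock: 11.13
eef_pos: [609.1, 24.3, 45.0]
tool_rot: [-3.137, 0.002, 1.601]
force: [-0.2, -3.3, 0.6]
width: -0.2
gripper_force: 1.5
```

Emit:
move_arm --targets "-1 0.1 0 0 0 0 0;-1 0.1 0 0 0 0 0;-1 0 0 0 0 0 0"

```text
clock: 11.38
eef_pos: [609.0, 24.4, 45.0]
tool_rot: [-3.137, 0.004, 1.6]
force: [-0.2, -5.5, 1.0]
width: 0.2
gripper_force: 3.3
```

Emit:
move_arm --targets "-1 0.2 0 0 0 0 0;-1 0.2 0 0 0 0 0;-1 0 0 0 0 0 0"

```text
clock: 11.63
eef_pos: [609.0, 24.6, 45.1]
tool_rot: [-3.136, 0.009, 1.598]
force: [0.3, -12.1, 2.5]
width: 0.0
gripper_force: 6.3
```

Emit:
move_arm --targets "-1 -1 0 0 0 0 0;-1 -2 0 0 0 0 0;-1 -2 0 -1 0 0 0;-1 0 0 -4 0 0 0;-1 0 0 -4 0 0 0"

```text
clock: 12.05
eef_pos: [609.4, -19.6, 134.1]
tool_rot: [-3.133, -0.001, 1.6]
force: [1.1, 0.2, -0.4]
width: -0.2
gripper_force: 0.0
```

Emit:
move_arm --targets "-1 -4 0 -2 0 0 0;-1 -4 0 0 0 0 0;-1 -4 0 0 0 0 0;-1 0 0 0 0 0 0;-1 0 0 0 0 0 0"

```text
clock: 12.47
eef_pos: [614.6, -139.0, 153.5]
tool_rot: [-3.138, 0.0, 1.596]
force: [-0.3, 1.5, -0.3]
width: 0.1
gripper_force: 0.0
```

```bash
python3 - <<'E'
from h import *
a=cams.get_image("scene")["color"][195:265,250:425];b=cams.get_image("top")["color"][225:285,220:390]
a=cv2.resize(a,(700,280),interpolation=cv2.INTER_CUBIC);b=cv2.resize(b,(700,247),interpolation=cv2.INTER_CUBIC)
cv2.imwrite("pics/f.png",np.vstack([a,b])[:,:,::-1])
E
```

```text
(no output)
```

View pics/f.png

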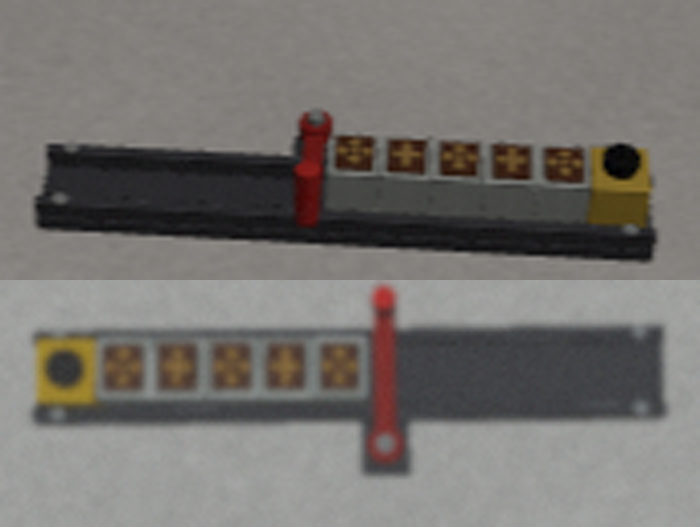

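The row sits against the stop with no gaps. The latch lies straight across the rail just behind the last block, with its post at (383,298) and pivot at (384,443) in the lower view. The robot is clear of everything.

```bash
python3 -c "
from h import *
print(order.finish_job())"
```

```text
the job is handed in; nothing more can be done
None
```

The five blocks are home against the yellow stop with no visible gaps, the red latch is closed behind the last block, the mallet, jar and punch were left alone, and the job was handed in at about 12.5 s; no verdict came back.

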